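# Put three hand tools back on their own rests

## Robot

A 6-joint arm with a two-finger parallel gripper is mounted at the origin on a cart in front of the work surface, level with it; the furniture and walls round the work are solid. World frame = base frame: x ahead of the robot, y to its left, z up, the work surface at z = 0. Lengths are in m, angles in degrees, forces in N, time in s.
With the tool pointing down it reaches from about 0.35 to 0.875 m from the base axis. Payload 4.2 kg.
Tool frame: the origin (TCP) lies between the finger pads; the fingertips stand 25 mm ahead of it and the grasp point (between the pads) lies 6 mm ahead of it (r.tips_ahead is the distance from the TCP to the fingertips, in m); z points along the fingers, y is the direction in which the jaws open and shut (so a half turn about z gives the same grasp; the last joint's range is limited). The gripper opens to 87 mm and grips with 3 to 60 N. Pads are 19 mm wide; open, the fingers measure 117 mm over their backs; the gripper's body (75 mm by 190 mm) begins 51 mm behind the grasp point.
Start: joints at [83.4, 22.042, 0.453, 0, -68.411, -14.817], TCP at [0.228, 0.582, 0.248] pointing down, gripper open.
Joint ranges: [-179.83, 179.83], [-69.29, 118.12], [-61.27, 80.66], [-181.25, 117.63], [-171.15, -9.14], [-177.46, 177.46]. Speed limits (degrees/s): [159.86, 159.86, 180, 180, 180, 180].

## Interface

Orientations are given as a 3x3 rotation matrix whose columns are the frame's x, y, z axes.
In Python, from station import r, vision, finish_job gives the robot as it stands.
- The arm moves only by the shell command python3 -m jog 'ROWS'. ROWS is a JSON object of lists of equal length, an entry for each row: "rot": the turn, a rotation vector about the world's x, y, z in degrees, a list of three; "delta_pos": the shift along the world's x, y, z in mm, a list of three; "grip": the opening in per cent of the stroke, from 0 (shut) to 100 (fully open). A call has 1 to 10 rows; each row shifts and turns the commanded pose from where the row before left it; what a row does not reach is not made up. A row lasts 1/12 s, in which the tool goes at most 41.7 mm and 7.16 degrees, less where a joint would pass 70% of its speed; a pose out of reach is approached as far as the arm can. A call with a gripper value outside its range is refused whole. The fingers move at their own pace and stop on an object; the grip force is fixed at half the most. Time passes only in rows, so rows that do not move let the fingers close. It gives the time, the measured TCP pose, the force and the opening at its end, in the units of the state.
- r.sense(): the state, without advancing time (a new reading comes with each control period).
- vision.capture(name): name is "scene" or "top"; returns a dict with "frame" (400x640x3 uint8, red, green, blue), "K" (3x3 intrinsics, pixels), "xyz" and "orientation" of the camera in the world. Camera axes: x right, y up, looking along -z (the intrinsics and any distortion apply to the point x, -y, -z); pixel columns grow to the right and rows downward; lengths in m; the calibration is good to about 2 mm. A picture is of the moment at which its call begins. There is no depth.
- finish_job(): hands the job in, once; it reports no verdict.
The state is a dict: "time_s": time; "joints": joint angles; "joint_velocities": joint speeds; "effort": joint torques, N m; "tcp_pos": TCP position; "ee_rot": TCP orientation; "wrist_force": force on the tool from outside, world axes, zero at the start; "moment": the same for the moment, N m; "gripper_width": opening from 0.0 (shut) to 1.0 (fully open).
Only numpy, scipy, OpenCV 4.12 (cv2) and the standard library are available. Lean on these libraries where they do the work, as an engineer would, in place of code of your own. Each camera call takes 0.05 s, during which the arm holds its last target. There are 200 camera calls.

## Task

The three steel tools lie on one another's wooden rests: put each on its own, the long chisel on the longest rest, the stout chisel on the middle-sized one and the punch on the shortest. Each must lie flat between the rest's lugs, along the board (either way round) and centred on its length to about a centimetre. The black rubber mat is free for parking a tool on the way. Do not disturb the tin or the yellow case nearby.

Things in the scene. Friction and masses are not known exactly. Their poses are not given: they have to be found in the camera images.
- rest_long: Longest of three light-wood tool rests: a fixed board 200 mm long (its y) x 82 mm wide (x) x 14 mm thick; at its corners four darker lugs, 10 mm high, 54 mm clear between them across, each 12 mm long, its centre 8 mm from the board's end; open at both ends. Belongs to the long chisel. Origin: centre of its underside, on the bench.
- rest_middle: Middle-sized of three light-wood tool rests: a fixed board 150 mm long (its y) x 82 mm wide (x) x 14 mm thick; at its corners four darker lugs, 10 mm high, 54 mm clear between them across, each 12 mm long, its centre 8 mm from the board's end; open at both ends. Belongs to the stout chisel. Origin: centre of its underside, on the bench.
- rest_short: Shortest of three light-wood tool rests: a fixed board 100 mm long (its y) x 82 mm wide (x) x 14 mm thick; at its corners four darker lugs, 10 mm high, 54 mm clear between them across, each 12 mm long, its centre 8 mm from the board's end; open at both ends. Belongs to the punch. Origin: centre of its underside, on the bench.
- mat: flat black rubber mat fixed on the bench, 90 mm (x) by 180 mm (y) and 3 mm thick, empty at the start; the free spot for parking a tool. Origin: centre of its underside.
- long_chisel_mid (a point): long slender grey cold chisel, 210 mm long, 19 mm wide, 14 mm high. The point is its centre, half-way up; y runs along the tool, z is up. At the start it lies on the wrong rest (the middle-sized one).
- stout_chisel_mid (a point): stout brown cold chisel, 160 mm long, 30 mm wide, 22 mm high. The point is its centre, half-way up; y runs along the tool, z is up. At the start it lies on the wrong rest (the shortest).
- punch_mid (a point): slim brown punch with a tapered point, 140 mm long, 13 mm thick. The point is its centre, half-way up; y runs along the tool, z is up. At the start it lies on the wrong rest (the longest).
- tin_mid (a point): bystander: round open grey metal tin, 64 mm across, 43 mm high, behind the rests; the point is its centre, half-way up.
- case_mid (a point): bystander: flat yellow plastic case, 102 x 113 x 29 mm, behind the rests; the point is its centre, half-way up.

How it is judged (in metres and radians):
At the end, for the whole second after the job is handed in: Each tool lies still on its own rest (long chisel - longest, stout chisel - middle, punch - shortest): its centre within 15 mm of the rest's centre along the board and 20 mm across (between the lugs), along the board within 0.2 rad either way round, level within 0.1 rad, its underside on the board (x of long_chisel_mid in the frame of rest_long between -0.02 and 0.02 m and y of long_chisel_mid in the frame of rest_long between -0.015 and 0.015 m and z of long_chisel_mid in the frame of rest_long between 0.014 and 0.028 m and angle between the y axis of long_chisel_mid and the y axis of rest_long, either way round below 0.2 rad and angle between long_chisel_mid's own y axis and vertical between 1.4708 and 1.6708 rad and x of stout_chisel_mid in the frame of rest_middle between -0.02 and 0.02 m and y of stout_chisel_mid in the frame of rest_middle between -0.015 and 0.015 m and z of stout_chisel_mid in the frame of rest_middle between 0.014 and 0.032 m and angle between the y axis of stout_chisel_mid and the y axis of rest_middle, either way round below 0.2 rad and angle between stout_chisel_mid's own y axis and vertical between 1.4708 and 1.6708 rad and x of punch_mid in the frame of rest_short between -0.02 and 0.02 m and y of punch_mid in the frame of rest_short between -0.015 and 0.015 m and z of punch_mid in the frame of rest_short between 0.014 and 0.0275 m and angle between the y axis of punch_mid and the y axis of rest_short, either way round below 0.2 rad and angle between punch_mid's own y axis and vertical between 1.4708 and 1.6708 rad); the robot touches nothing.
It fails at once if the tin is pushed more than 25 mm (distance of tin_mid from where it was at the start of the episode above 0.025 m).
It fails at once if the yellow case is pushed more than 25 mm (distance of case_mid from where it was at the start of the episode above 0.025 m).
It also fails if it takes over 102 s, if anything falls off the work surface, if the arm or the gripper's body presses on something with over 40 N, if the wrist force passes 120 N, or if a joint passes its speed limit or range.

## Working session

There is one attempt and no reset: what is moved stays moved. The work goes in short steps, Python scripts to look and compute and a shell command to move; the robot and the scene stay as the last step left them, time stands still between calls to the robot, and variables do not carry over. Pictures are saved under pics/ and viewed, about 12 in all and at most 16, crops included, and the job is handed in when it is done.

```bash
mkdir -p pics
python3 - <<'E'
from station import r,vision
import cv2,numpy as np
for n in("scene","top"):
    c=vision.capture(n);cv2.imwrite(f"pics/{n}0.png",c["frame"][:,:,::-1]);print(n,c["K"],c["xyz"],c["orientation"],[k for k in c])
s=r.sense();print(s)
E
```

```text
scene [[495.5617848    0.         315.24596101]
 [  0.         495.5617848  200.46870782]
 [  0.           0.           1.        ]] [-0.32202536 -0.63397105  0.59981363] [[ 0.55750457  0.34980349 -0.75287859]
 [-0.83009785  0.24716253 -0.49984822]
 [ 0.01123472  0.90363057  0.42816537]] ['frame', 'K', 'xyz', 'orientation']
top [[420.14113675   0.         317.67753987]
 [  0.         420.14113675 202.38237666]
 [  0.           0.           1.        ]] [ 0.42749215 -0.02758239  1.22426104] [[ 1.70501073e-02  9.87953059e-01 -1.53811726e-01]
 [-9.99850757e-01  1.72756220e-02  1.29644869e-04]
 [ 2.78527628e-03  1.53786560e-01  9.88100165e-01]] ['frame', 'K', 'xyz', 'orientation']
{'time_s': 0.1, 'joints': array([ 8.33980025e+01,  2.20854801e+01,  3.88151005e-01, -2.33494625e-02,
       -6.84109150e+01, -1.48171462e+01]), 'joint_velocities': array([-0.00927474, -0.14210131,  0.12052186,  0.15181359,  0.0319563 ,
       -0.01780395]), 'effort': array([-2.51555812e-04, -3.91691852e+01,  1.87933838e+01,  4.23181146e+00,
        1.33951317e-02, -7.76483193e-05]), 'tcp_pos': array([0.22804927, 0.58139214, 0.24658697]), 'ee_rot': array([[ 9.30878985e-01, -3.65327199e-01, -5.93626038e-04],
       [-3.65327662e-01, -9.30877188e-01, -1.83309184e-03],
       [ 1.17085370e-04,  1.92325469e-03, -9.99998144e-01]]), 'wrist_force': array([-0.54147822, -0.78633658,  0.50408852]), 'moment': array([-0.0591928 ,  0.02223076, -0.01337273]), 'gripper_width': 0.999917336658437}
```

View pics/top0.png

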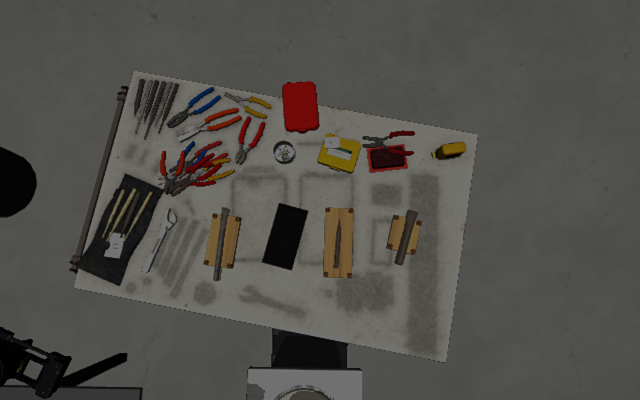

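View pics/scene0.png

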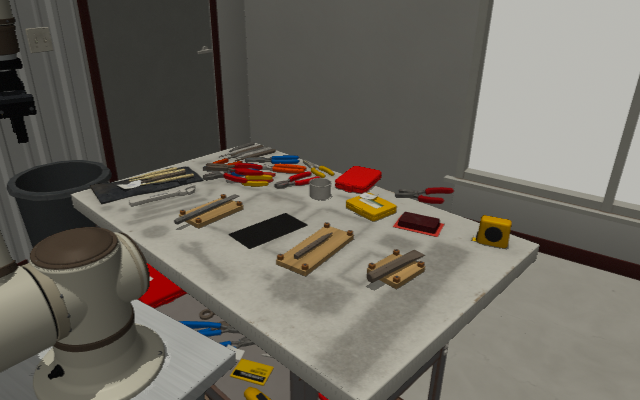

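```bash
cat > h.py <<'E'
import cv2,numpy as np
from station import r,vision
def cast(c,uv,z):
    uv=np.atleast_2d(np.float64(uv));K=c["K"];R=np.array(c["orientation"]);o=np.array(c["xyz"])
    d=np.c_[(uv[:,0]-K[0,2])/K[0,0],-(uv[:,1]-K[1,2])/K[1,1],-np.ones(len(uv))]@R.T
    return o+d*((z-o[2])/d[:,2])[:,None]
def box(P):
    """centre, long, short (mm), axis angle of the long side (deg from world x, 0..180)"""
    b=cv2.boxPoints(cv2.minAreaRect(np.float32(P[:,:2]*1000)));e=[b[1]-b[0],b[2]-b[1]]
    e.sort(key=lambda v:-np.linalg.norm(v));return b.mean(0).round(1),np.linalg.norm(e[0]).round(1),np.linalg.norm(e[1]).round(1),round(np.degrees(np.arctan2(e[0][1],e[0][0]))%180,1)
def crop(c,u0,u1,v0,v1,f,name): cv2.imwrite(name,cv2.resize(c["frame"][v0:v1,u0:u1,::-1],None,fx=f,fy=f,interpolation=cv2.INTER_CUBIC))
E
python3 - <<'E'
from h import *
c=vision.capture("top");f=c["frame"];hsv=cv2.cvtColor(f,cv2.COLOR_RGB2HSV);g=f.max(2)
vis=np.zeros((400,640),np.uint8)
for n,u,v in(("middle",222,240),("mat",285,237),("long",338,242),("short",404,236)):
    roi=np.zeros((400,640),np.uint8);roi[v-48:v+48,u-28:u+28]=1
    wood=((hsv[...,1]>90)&(hsv[...,2]>60)).astype(np.uint8)*roi
    dark=((g<110)&(wood==0)).astype(np.uint8)*roi
    if n!="mat": 
        P=cv2.findNonZero(wood)[:,0]; print(n,"wood",box(cast(c,P,.014)),len(P))
    k=cv2.connectedComponentsWithStats(dark)
    for i in range(1,k[0]):
        if k[2][i,4]>60:
            P=np.argwhere(k[1]==i)[:,::-1];print("  dark",box(cast(c,P,.022 if n!="mat" else .003)),len(P),P.min(0),P.max(0))
    vis|=wood*120+dark*255
m=cv2.hconcat([cv2.resize(x[180:290,190:440],None,fx=3,fy=3,interpolation=cv2.INTER_NEAREST) for x in [vis]])
a=cv2.resize(f[180:290,190:440,::-1],None,fx=3,fy=3,interpolation=cv2.INTER_CUBIC)
cv2.imwrite("pics/m1.png",cv2.resize(np.vstack([a,cv2.cvtColor(m,cv2.COLOR_GRAY2BGR)]),(682,600)))
print(cast(c,[(284,152)],.043),cast(c,[(339,152)],.029))
E
```

```text
middle wood (array([500.5, 245.6], dtype=float32), np.float32(149.4), np.float32(80.9), np.float32(173.1)) 1099
  dark (array([514.1, 220.7], dtype=float32), np.float32(253.5), np.float32(107.4), np.float32(2.4)) 1521 [211 192] [249 281]
  dark (array([522.1, 301.7], dtype=float32), np.float32(166.3), np.float32(45.9), np.float32(3.6)) 525 [194 204] [210 262]
  dark (array([384. , 286.2], dtype=float32), np.float32(59.4), np.float32(30.4), np.float32(91.0)) 152 [194 276] [215 287]
  dark (array([535. ,  67.8], dtype=float32), np.float32(242.0), np.float32(160.7), np.float32(1.1)) 3618 [257 189] [312 272]
long wood (array([501.8, -88.4], dtype=float32), np.float32(198.8), np.float32(81.1), np.float32(179.2)) 1721
  dark (array([616.3, -20.8], dtype=float32), np.float32(42.9), np.float32(28.1), np.float32(171.6)) 98 [310 194] [321 209]
  dark (array([504.8, -85.5], dtype=float32), np.float32(270.8), np.float32(155.5), np.float32(1.1)) 1478 [310 194] [365 289]
  dark (array([497.2, -86.3], dtype=float32), np.float32(134.5), np.float32(12.9), np.float32(175.4)) 191 [334 220] [340 267]
short wood (array([ 527.6, -277.3], dtype=float32), np.float32(99.3), np.float32(81.2), np.float32(167.7)) 628
  dark (array([ 525.4, -276.4], dtype=float32), np.float32(275.5), np.float32(160.3), np.float32(179.8)) 4247 [376 188] [431 283]
[[0.75745511 0.07239582 0.043     ]] [[ 0.76424301 -0.08774645  0.029     ]]
```

View pics/m1.png

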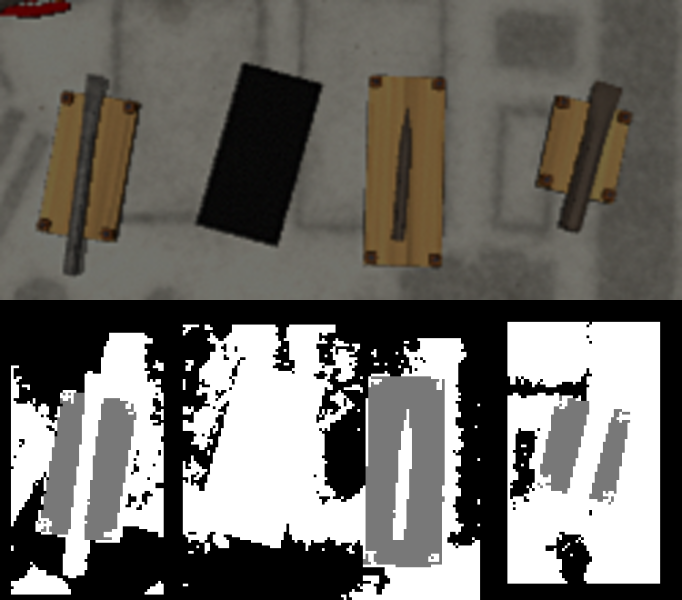

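Run:
```python
from h import *
c=vision.capture("top");f=c["frame"];hsv=cv2.cvtColor(f,cv2.COLOR_RGB2HSV);g=f.max(2)
print("row lines", g[275,205:230], g[260,390:415],g[215,395:420])
for n,u,v,z in(("long_ch",220,242,.023),("mat",285,237,.003),("punch",338,242,.021),("stout",406,237,.030)):
  for t in((30,) if n=="mat" else (70,80,88)):
    roi=np.zeros((400,640),np.uint8);roi[v-50:v+50,u-28:u+28]=1
    dark=((g<t)&(hsv[...,1]<(255 if n=="mat" else 105))).astype(np.uint8)*roi
    k=cv2.connectedComponentsWithStats(dark);i=1+np.argmax(k[2][1:,4])
    P=np.argwhere(k[1]==i)[:,::-1];X=cast(c,P,z)
    w,V=np.linalg.eigh(np.cov(X[:,:2].T));a=np.degrees(np.arctan2(V[1,1],V[0,1]))%180
    print(n,t,box(X),len(P),"pca",a.round(1),P.min(0),P.max(0))
```

```text
row lines [113 114 113 114 113 114 115 116  87  57  66  63  41  27  55  65 109 116
 114 113 113 113 114 114 114] [ 84  86  95 104 102  47  36  40  45  59  62  60  44  45 101 108 104 101
  98  92  84  80  78  79  79] [ 64  60  72  81 108 113 112 108 113 112  73  44  49  54  56  57  57  54
  53  54  51  52  71  86  89]
long_ch 70 (array([491. , 246.3], dtype=float32), np.float32(206.4), np.float32(22.5), np.float32(175.2)) 417 pca 175.8 [213 208] [229 280]
long_ch 80 (array([492. , 246.2], dtype=float32), np.float32(208.4), np.float32(22.9), np.float32(175.3)) 446 pca 176.0 [213 207] [229 280]
long_ch 88 (array([515.1, 241.1], dtype=float32), np.float32(255.0), np.float32(49.1), np.float32(167.6)) 508 pca 173.3 [213 192] [237 280]
mat 30 (array([518. ,  65.7], dtype=float32), np.float32(178.0), np.float32(87.6), np.float32(165.8)) 1828 pca 165.6 [262 204] [307 269]
punch 70 (array([496., -86.], dtype=float32), np.float32(131.5), np.float32(11.0), np.float32(176.4)) 160 pca 176.4 [334 221] [340 267]
punch 80 (array([496., -86.], dtype=float32), np.float32(131.5), np.float32(11.0), np.float32(176.4)) 160 pca 176.4 [334 221] [340 267]
punch 88 (array([ 388.3, -125.4], dtype=float32), np.float32(79.2), np.float32(47.0), np.float32(91.0)) 376 pca 93.3 [337 274] [365 291]
stout 70 (array([ 517.6, -279.8], dtype=float32), np.float32(159.7), np.float32(32.8), np.float32(165.6)) 480 pca 163.9 [394 210] [417 264]
stout 80 (array([ 518.1, -278.8], dtype=float32), np.float32(160.6), np.float32(40.0), np.float32(162.2)) 500 pca 163.5 [394 210] [418 265]
stout 88 (array([ 523.6, -300.7], dtype=float32), np.float32(284.3), np.float32(113.1), np.float32(178.6)) 2414 pca 176.5 [393 187] [433 286]
```

The masks agree with the given sizes: boards 199/149/99 by 81 mm, tools 160 and 208 mm, and the punch 134 mm because its thin tip is lost.

- **Rests:** long (502,-88) at 179.2°, middle (500,246) at 173.1°, short (528,-277) at 167.7°.
- **Mat:** (518,66) at 165.7°.
- **Plan:** stout to the mat, punch to the short rest, long chisel to the long rest, stout to the middle rest.

I'll go to the stout chisel first.

```bash
python3 -m jog '{"rot":[[0,0,1],[0,0,1],[0,0,1],[0,0,1],[0,0,1],[0,0,1],[0,0,0],[0,0,0],[0,0,0],[0,0,0]],"delta_pos":[[13,-38,0],[13,-38,0],[13,-38,0],[13,-38,0],[13,-38,0],[13,-38,0],[13,-38,0],[13,-38,0],[13,-38,0],[13,-38,0]],"grip":[100,100,100,100,100,100,100,100,100,100]}'
python3 -m jog '{"rot":[[0,0,0],[0,0,0],[0,0,0],[0,0,0],[0,0,0],[0,0,0],[0,0,0],[0,0,0],[0,0,0],[0,0,0]],"delta_pos":[[13,-38,0],[13,-38,0],[13,-38,0],[13,-38,0],[13,-38,0],[13,-38,0],[13,-38,0],[13,-38,0],[13,-38,0],[13,-38,0]],"grip":[100,100,100,100,100,100,100,100,100,100]}'
```

```text
time_s: 1.03
tcp_pos: [0.3581, 0.1999, 0.2477]
ee_rot: [[0.964, -0.265, 0.0], [-0.265, -0.964, 0.0], [0.0, -0.001, -1.0]]
wrist_force: [-0.2, 0.2, -0.9]
gripper_width: 0.998
time_s: 1.87
tcp_pos: [0.4883, -0.1803, 0.2475]
ee_rot: [[0.964, -0.266, 0.0], [-0.266, -0.964, 0.0], [0.0, -0.0, -1.0]]
wrist_force: [0.6, 0.9, 0.1]
gripper_width: 1.001
```

```bash
python3 -m jog '{"rot":[[0,0,0],[0,0,0],[0,0,0],[0,0,0],[0,0,0],[0,0,0],[0,0,0]],"delta_pos":[[10,-33,0],[10,-33,0],[10,-33,0],[0,0,-35],[0,0,-35],[0,0,-35],[0,0,0]],"grip":[100,100,100,100,100,100,100]}'
python3 - <<'E'
from h import *
c=vision.capture("scene");crop(c,330,470,180,310,4,"pics/g1.png")
E
```

```text
time_s: 2.45
tcp_pos: [0.5132, -0.2758, 0.135]
ee_rot: [[0.963, -0.268, -0.015], [-0.268, -0.963, 0.006], [-0.016, -0.002, -1.0]]
wrist_force: [-0.5, -0.1, -0.7]
gripper_width: 1.001
```

View pics/g1.png

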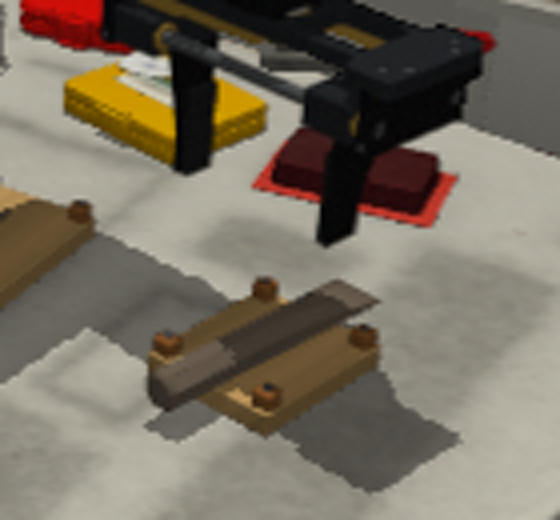

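The picture shows the fingers straddling the stout chisel, aligned with the board and clear of the lugs. Descending.

```bash
python3 -m jog '{"rot":[[0,0,0],[0,0,0],[0,0,0],[0,0,0],[0,0,0]],"delta_pos":[[0,0,-25],[0,0,-25],[0,0,-20],[0,0,0],[0,0,0]],"grip":[100,100,100,100,100]}'
```

```text
time_s: 2.92
tcp_pos: [0.5194, -0.2774, 0.0742]
ee_rot: [[0.964, -0.265, 0.002], [-0.265, -0.964, -0.001], [0.002, 0.001, -1.0]]
wrist_force: [-0.6, 0.1, 0.5]
gripper_width: 0.998
```

```bash
python3 -m jog '{"rot":[[0,0,0],[0,0,0],[0,0,0],[0,0,0]],"delta_pos":[[-1,-2,-16],[0,0,-12],[0,0,-4],[0,0,0]],"grip":[100,100,100,100]}' && python3 -m jog '{"rot":[[0,0,0],[0,0,0],[0,0,0],[0,0,0],[0,0,0],[0,0,0],[0,0,0],[0,0,0]],"delta_pos":[[0,0,0],[0,0,0],[0,0,0],[0,0,0],[0,0,0],[0,0,0],[0,0,0],[0,0,0]],"grip":[0,0,0,0,0,0,0,0]}'
```

```text
time_s: 3.25
tcp_pos: [0.5182, -0.2794, 0.042]
ee_rot: [[0.964, -0.265, 0.002], [-0.265, -0.964, -0.001], [0.002, 0.0, -1.0]]
wrist_force: [0.4, 0.2, -0.0]
gripper_width: 0.998
time_s: 3.92
tcp_pos: [0.5172, -0.2792, 0.0405]
ee_rot: [[0.964, -0.266, -0.0], [-0.266, -0.964, 0.0], [-0.0, 0.0, -1.0]]
wrist_force: [-0.4, 0.4, 0.1]
gripper_width: 0.478
```

```bash
python3 -m jog '{"rot":[[0,0,0],[0,0,0],[0,0,0],[0,0,0],[0,0,0]],"delta_pos":[[0,0,0],[0,0,0],[0,0,0],[0,0,0],[0,0,0]],"grip":[0,0,0,0,0]}' && python3 -m jog '{"rot":[[0,0,0],[0,0,0],[0,0,0],[0,0,0],[0,0,0],[0,0,0]],"delta_pos":[[0,0,10],[0,0,15],[0,0,20],[0,0,20],[0,0,0],[0,0,0]],"grip":[0,0,0,0,0,0]}'
```

```text
time_s: 4.33
tcp_pos: [0.5172, -0.2794, 0.0406]
ee_rot: [[0.964, -0.266, 0.0], [-0.266, -0.964, -0.0], [0.0, 0.0, -1.0]]
wrist_force: [-0.3, -1.3, 0.2]
gripper_width: 0.292
time_s: 4.83
tcp_pos: [0.5173, -0.2788, 0.1059]
ee_rot: [[0.964, -0.266, 0.002], [-0.266, -0.964, 0.0], [0.001, -0.001, -1.0]]
wrist_force: [-0.2, 0.0, -5.4]
gripper_width: 0.293
```

```bash
python3 -m jog '{"rot":[[0,0,1],[0,0,0],[0,0,0],[0,0,0],[0,0,0],[0,0,0],[0,0,0],[0,0,0],[0,0,0],[0,0,0]],"delta_pos":[[0,20,0],[0,36,0],[0,36,0],[0,36,0],[0,36,0],[0,36,0],[0,36,0],[0,36,0],[0,36,0],[0,36,0]],"grip":[0,0,0,0,0,0,0,0,0,0]}' && python3 -m jog '{"rot":[[0,0,0],[0,0,0],[0,0,0],[0,0,0],[0,0,0],[0,0,0]],"delta_pos":[[0,0,0],[0,0,-20],[0,0,-20],[0,0,-15],[0,0,0],[0,0,0]],"grip":[0,0,0,0,0,0]}'
python3 - <<'E'
from h import *
c=vision.capture("scene");crop(c,190,340,150,270,4,"pics/g2.png")
E
```

```text
time_s: 5.67
tcp_pos: [0.5152, 0.0662, 0.1036]
ee_rot: [[0.968, -0.25, -0.004], [-0.25, -0.968, -0.001], [-0.004, 0.002, -1.0]]
wrist_force: [1.0, -0.4, -5.0]
gripper_width: 0.294
time_s: 6.17
tcp_pos: [0.5157, 0.0642, 0.0488]
ee_rot: [[0.968, -0.249, -0.005], [-0.249, -0.968, -0.002], [-0.004, 0.003, -1.0]]
wrist_force: [-0.1, 0.0, -4.6]
gripper_width: 0.287
```

View pics/g2.png

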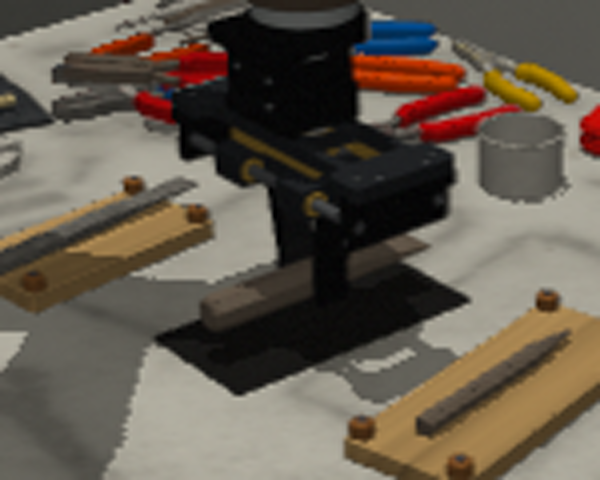

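It holds the chisel level over the mat. Lowering and releasing, then on to the punch at about (497,-86).

```bash
python3 -m jog '{"rot":[[0,0,0],[0,0,0],[0,0,0],[0,0,0]],"delta_pos":[[0,0,-10],[0,0,-6],[0,0,-2],[0,0,0]],"grip":[0,0,0,0]}' && python3 -m jog '{"rot":[[0,0,0],[0,0,0],[0,0,0],[0,0,0],[0,0,0],[0,0,0]],"delta_pos":[[0,0,0],[0,0,0],[0,0,0],[0,0,0],[0,0,0],[0,0,0]],"grip":[65,65,65,65,65,65]}' && python3 -m jog '{"rot":[[0,0,0],[0,0,0],[0,0,0],[0,0,0],[0,0,0]],"delta_pos":[[0,0,15],[0,0,30],[0,0,30],[0,0,20],[0,0,0]],"grip":[65,65,65,65,65]}'
```

```text
time_s: 6.55
tcp_pos: [0.5167, 0.0645, 0.032]
ee_rot: [[0.968, -0.249, -0.001], [-0.249, -0.968, -0.0], [-0.001, 0.001, -1.0]]
wrist_force: [-0.4, -0.4, -4.5]
gripper_width: 0.293
time_s: 7.05
tcp_pos: [0.5175, 0.0649, 0.033]
ee_rot: [[0.969, -0.249, 0.001], [-0.249, -0.969, 0.0], [0.001, -0.001, -1.0]]
wrist_force: [-0.2, 0.9, -0.2]
gripper_width: 0.617
time_s: 7.47
tcp_pos: [0.5201, 0.0658, 0.1325]
ee_rot: [[0.969, -0.248, 0.01], [-0.248, -0.969, 0.003], [0.009, -0.005, -1.0]]
wrist_force: [0.4, 0.3, -0.2]
gripper_width: 0.651
```

```bash
python3 -m jog '{"rot":[[0,0,3],[0,0,3],[0,0,3],[0,0,2],[0,0,0],[0,0,0],[0,0,0],[0,0,0],[0,0,0]],"delta_pos":[[-8,-30,0],[-8,-38,0],[-8,-38,0],[-6,-38,0],[0,-7,-10],[0,0,-20],[0,0,-20],[0,0,0],[0,0,0]],"grip":[65,65,65,65,65,65,65,65,65]}'
python3 - <<'E'
from h import *
c=vision.capture("top");f=c["frame"];hsv=cv2.cvtColor(f,cv2.COLOR_RGB2HSV);g=f.max(2)
crop(c,240,440,180,300,3,"pics/g3.png")
E
```

```text
time_s: 8.22
tcp_pos: [0.4865, -0.0862, 0.0766]
ee_rot: [[0.998, -0.06, -0.003], [-0.06, -0.998, -0.001], [-0.003, 0.001, -1.0]]
wrist_force: [-1.3, 0.1, -0.2]
gripper_width: 0.651
```

View pics/g3.png

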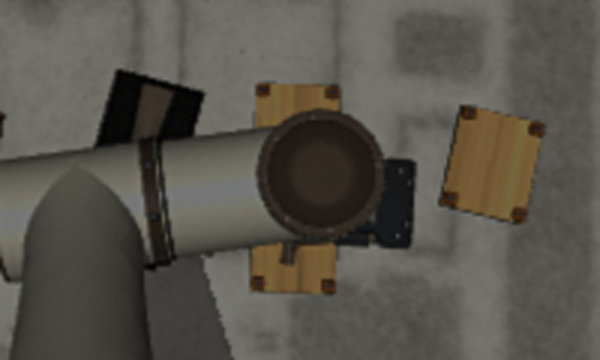

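Stout chisel lies on the mat, the short rest is empty, and the gripper is over the punch. Descend and grip.

```bash
python3 -m jog '{"rot":[[0,0,0],[0,0,0],[0,0,0],[0,0,0]],"delta_pos":[[1,0,-16],[0,0,-14],[0,0,-4],[0,0,0]],"grip":[65,65,65,65]}' && python3 -m jog '{"rot":[[0,0,0],[0,0,0],[0,0,0],[0,0,0],[0,0,0],[0,0,0],[0,0,0],[0,0,0],[0,0,0],[0,0,0]],"delta_pos":[[0,0,0],[0,0,0],[0,0,0],[0,0,0],[0,0,0],[0,0,0],[0,0,0],[0,0,0],[0,0,0],[0,0,0]],"grip":[0,0,0,0,0,0,0,0,0,0]}'
```

```text
time_s: 8.6
tcp_pos: [0.4883, -0.0859, 0.0436]
ee_rot: [[0.998, -0.059, -0.001], [-0.059, -0.998, -0.0], [-0.001, 0.0, -1.0]]
wrist_force: [-0.1, -0.9, -0.1]
gripper_width: 0.649
time_s: 9.43
tcp_pos: [0.4882, -0.0862, 0.0436]
ee_rot: [[0.998, -0.06, -0.0], [-0.06, -0.998, -0.0], [-0.0, 0.0, -1.0]]
wrist_force: [0.1, -0.4, 0.7]
gripper_width: 0.143
```

```bash
python3 -m jog '{"rot":[[0,0,0],[0,0,0],[0,0,0],[0,0,0],[0,0,-3],[0,0,-3],[0,0,-3],[0,0,0],[0,0,0],[0,0,0]],"delta_pos":[[0,0,10],[0,0,25],[0,0,25],[0,-9,0],[5,-36,0],[5,-36,0],[5,-36,0],[5,-36,0],[5,-36,0],[5,0,0]],"grip":[0,0,0,0,0,0,0,0,0,0]}' && python3 -m jog '{"rot":[[0,0,0],[0,0,0],[0,0,0]],"delta_pos":[[0,0,-15],[0,0,-10],[0,0,0]],"grip":[0,0,0]}'
python3 - <<'E'
from h import *
c=vision.capture("scene");crop(c,340,460,210,310,5,"pics/g4.png")
c=vision.capture("top");crop(c,340,460,180,300,5,"pics/g4t.png")
E
```

```text
time_s: 10.27
tcp_pos: [0.5178, -0.2804, 0.1025]
ee_rot: [[0.975, -0.221, -0.0], [-0.221, -0.975, -0.001], [0.0, 0.001, -1.0]]
wrist_force: [1.1, -0.2, -1.0]
gripper_width: 0.143
time_s: 10.52
tcp_pos: [0.5157, -0.2744, 0.0753]
ee_rot: [[0.976, -0.216, -0.007], [-0.216, -0.976, 0.002], [-0.007, -0.001, -1.0]]
wrist_force: [-0.6, -0.0, -1.8]
gripper_width: 0.141
```

View pics/g4.png

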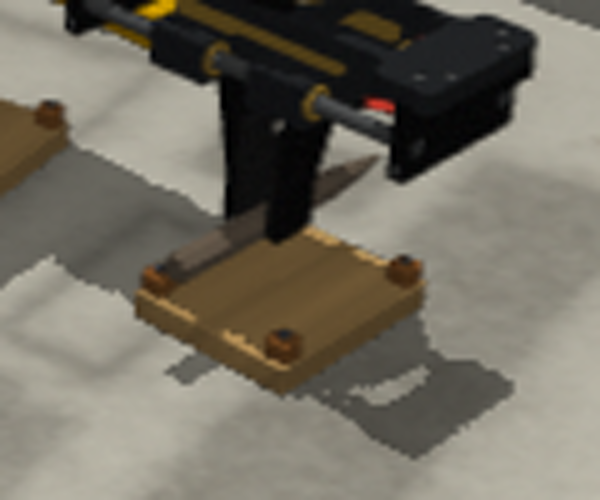

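Run:
```python
from h import *
c=vision.capture("scene");X=cast(c,[(374.4,263),(416,241.4)],.052)[:,:2]*1000
print(X.round(1),X.mean(0),np.linalg.norm(X[1]-X[0]),np.degrees(np.arctan2(*(X[0]-X[1])[::-1])),r.sense()["tcp_pos"])
```

```text
[[ 463.2 -259.6]
 [ 594.4 -294. ]] [ 528.8407572  -276.79366964] 135.59735140276655 165.34144645247858 [ 0.51818067 -0.27463523  0.07845236]
```

The punch's measured centre is (529,-277) against the rest at (528,-277). Lowering and releasing.

```bash
python3 -m jog '{"rot":[[0,0,0],[0,0,0],[0,0,0],[0,0,0],[0,0,0]],"delta_pos":[[0,0,-15],[0,0,-12],[0,0,-6],[0,0,-1],[0,0,0]],"grip":[0,0,0,0,0]}' && python3 -m jog '{"rot":[[0,0,0],[0,0,0],[0,0,0],[0,0,0],[0,0,0],[0,0,0]],"delta_pos":[[0,0,0],[0,0,0],[0,0,0],[0,0,0],[0,0,0],[0,0,0]],"grip":[50,50,50,50,50,50]}' && python3 -m jog '{"rot":[[0,0,0],[0,0,0],[0,0,0],[0,0,0]],"delta_pos":[[0,0,15],[0,0,30],[0,0,30],[0,0,20]],"grip":[50,50,50,50]}'
```

```text
time_s: 11.08
tcp_pos: [0.5184, -0.275, 0.0448]
ee_rot: [[0.977, -0.214, 0.0], [-0.214, -0.977, -0.0], [0.0, 0.0, -1.0]]
wrist_force: [-0.9, 0.1, -0.9]
gripper_width: 0.145
time_s: 11.58
tcp_pos: [0.5183, -0.2752, 0.0448]
ee_rot: [[0.977, -0.215, 0.0], [-0.215, -0.977, -0.0], [0.0, 0.0, -1.0]]
wrist_force: [-0.1, 0.4, -0.0]
gripper_width: 0.472
time_s: 11.92
tcp_pos: [0.5191, -0.2756, 0.1424]
ee_rot: [[0.977, -0.214, 0.003], [-0.214, -0.977, -0.001], [0.003, 0.001, -1.0]]
wrist_force: [0.2, -0.2, 1.2]
gripper_width: 0.501
```

```bash
python3 -m jog '{"rot":[[0,0,2],[0,0,2],[0,0,2],[0,0,2],[0,0,0],[0,0,0],[0,0,0],[0,0,0],[0,0,0],[0,0,0]],"delta_pos":[[-2,30,0],[-2,40,0],[-2,40,0],[-2,40,0],[-2,40,0],[-2,40,0],[-2,40,0],[-2,40,0],[-2,40,0],[-2,40,0]],"grip":[60,60,60,60,60,60,60,60,60,60]}' && python3 -m jog '{"rot":[[0,0,0],[0,0,0],[0,0,0],[0,0,0],[0,0,0],[0,0,0],[0,0,0],[0,0,0]],"delta_pos":[[-2,40,0],[-2,40,0],[-2,40,0],[0,12,-10],[0,0,-25],[0,0,-20],[0,0,0],[0,0,0]],"grip":[60,60,60,60,60,60,60,60]}'
python3 - <<'E'
from h import *
c=vision.capture("scene");crop(c,150,280,150,250,5,"pics/g5.png")
c=vision.capture("top");f=c["frame"];hsv=cv2.cvtColor(f,cv2.COLOR_RGB2HSV)
P=cv2.findNonZero((((hsv[...,1]<105)&(f.max(2)<88))[180:290,360:440]).astype(np.uint8))
w=np.zeros((400,640),np.uint8);w[180:290,370:440]=((hsv[...,1]>90)&(hsv[...,2]>60))[180:290,370:440]
P=cv2.findNonZero(w)[:,0];print(box(cast(c,P,.014)))
h=cv2.fillConvexPoly(np.zeros_like(w),cv2.convexHull(P),1)
d=((f.max(2)<75)&(w==0)&(hsv[...,1]<105)).astype(np.uint8)
k=cv2.connectedComponentsWithStats(d*cv2.dilate(h,np.ones((31,31)))); 
for i in range(1,k[0]):
    if k[2][i,4]>60: Q=np.argwhere(k[1]==i)[:,::-1];print("punch",box(cast(c,Q,.021)),len(Q))
crop(c,360,440,190,280,6,"pics/g5t.png")
E
```

```text
time_s: 12.75
tcp_pos: [0.4977, 0.1167, 0.1399]
ee_rot: [[0.997, -0.077, 0.001], [-0.077, -0.997, 0.0], [0.001, -0.0, -1.0]]
wrist_force: [1.0, -0.5, -0.9]
gripper_width: 0.599
time_s: 13.42
tcp_pos: [0.4918, 0.2461, 0.0837]
ee_rot: [[0.997, -0.077, -0.002], [-0.077, -0.997, -0.002], [-0.002, 0.002, -1.0]]
wrist_force: [0.9, 0.3, -0.7]
gripper_width: 0.598
(array([ 527.2, -277.5], dtype=float32), np.float32(99.2), np.float32(81.8), np.float32(167.6))
punch (array([ 526.9, -277.9], dtype=float32), np.float32(137.4), np.float32(17.1), np.float32(165.0)) 191
```

View pics/g5.png

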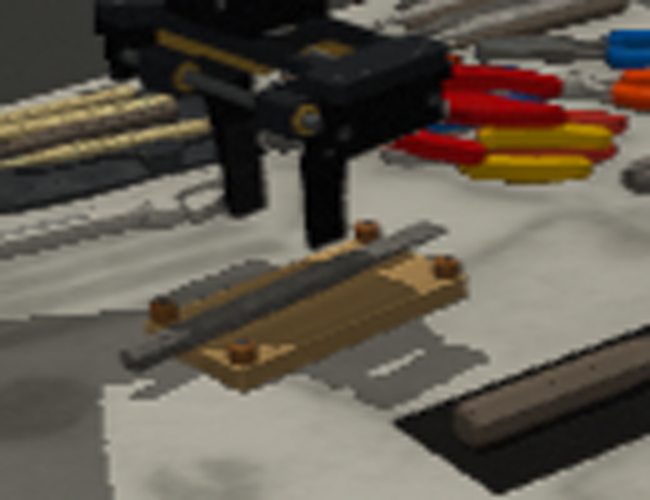

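View pics/g5t.png

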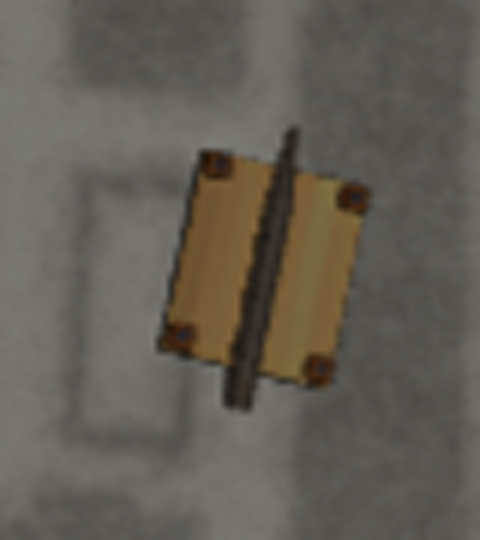

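The punch lies centred on the short rest: measured (527,-278) against the rest at (527,-277.5). The jaws are over the long chisel, so I'll descend and grip.

```bash
python3 -m jog '{"rot":[[0,0,0],[0,0,0],[0,0,0],[0,0,0],[0,0,0]],"delta_pos":[[0,0,-18],[0,0,-15],[0,0,-7],[0,0,-1],[0,0,0]],"grip":[60,60,60,60,60]}' && python3 -m jog '{"rot":[[0,0,0],[0,0,0],[0,0,0],[0,0,0],[0,0,0],[0,0,0],[0,0,0],[0,0,0],[0,0,0]],"delta_pos":[[0,0,0],[0,0,0],[0,0,0],[0,0,0],[0,0,0],[0,0,0],[0,0,0],[0,0,0],[0,0,0]],"grip":[0,0,0,0,0,0,0,0,0]}'  && python3 -m jog '{"rot":[[0,0,0],[0,0,0],[0,0,0],[0,0,0],[0,0,0],[0,0,0]],"delta_pos":[[0,0,10],[0,0,15],[0,0,20],[0,0,20],[0,0,0],[0,0,0]],"grip":[0,0,0,0,0,0]}'
```

```text
time_s: 13.93
tcp_pos: [0.4927, 0.2469, 0.0443]
ee_rot: [[0.997, -0.077, 0.001], [-0.077, -0.997, 0.001], [0.001, -0.001, -1.0]]
wrist_force: [0.5, 1.1, 0.3]
gripper_width: 0.599
time_s: 14.68
tcp_pos: [0.4923, 0.2471, 0.0437]
ee_rot: [[0.997, -0.077, 0.0], [-0.077, -0.997, 0.0], [0.0, -0.0, -1.0]]
wrist_force: [-0.4, 1.1, 0.6]
gripper_width: 0.181
time_s: 15.18
tcp_pos: [0.4923, 0.247, 0.1095]
ee_rot: [[0.997, -0.077, 0.001], [-0.077, -0.997, 0.002], [0.001, -0.002, -1.0]]
wrist_force: [-0.2, -0.5, -2.6]
gripper_width: 0.176
```

```bash
python3 -m jog '{"rot":[[0,0,1],[0,0,1],[0,0,1],[0,0,1],[0,0,0],[0,0,0],[0,0,0],[0,0,0],[0,0,0],[0,0,0]],"delta_pos":[[1,-20,0],[1,-35,0],[1,-35,0],[1,-35,0],[1,-35,0],[1,-35,0],[1,-35,0],[1,-35,0],[1,-35,0],[1,-35,0]],"grip":[0,0,0,0,0,0,0,0,0,0]}' && python3 -m jog '{"rot":[[0,0,0],[0,0,0],[0,0,0],[0,0,0],[0,0,0]],"delta_pos":[[0,0,-10],[0,0,-20],[0,0,-5],[0,0,0],[0,0,0]],"grip":[0,0,0,0,0]}'
python3 - <<'E'
from h import *
c=vision.capture("scene");crop(c,260,380,190,290,6,"pics/g6.png")
E
```

```text
time_s: 16.02
tcp_pos: [0.5006, -0.0899, 0.1071]
ee_rot: [[1.0, -0.008, -0.003], [-0.008, -1.0, 0.0], [-0.003, 0.0, -1.0]]
wrist_force: [0.5, 1.3, -1.5]
gripper_width: 0.183
time_s: 16.43
tcp_pos: [0.5017, -0.0879, 0.0729]
ee_rot: [[1.0, -0.006, -0.002], [-0.006, -1.0, -0.0], [-0.002, 0.0, -1.0]]
wrist_force: [0.4, 0.5, -0.4]
gripper_width: 0.179
```

View pics/g6.png

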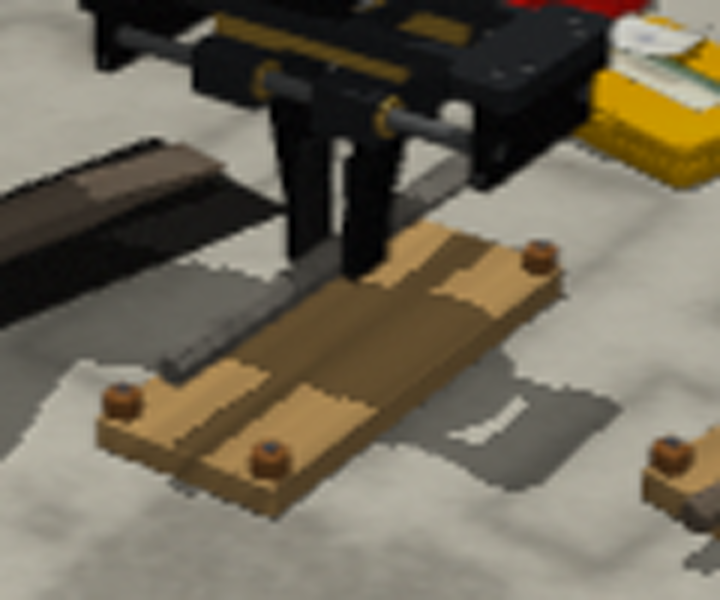

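```bash
python3 - <<'E'
from h import *
c=vision.capture("scene");print(cast(c,[(288.7,251.7)],.050).round(4))
E
python3 -m jog '{"rot":[[0,0,0],[0,0,0],[0,0,0],[0,0,0],[0,0,0]],"delta_pos":[[0,0,-12],[0,0,-10],[0,0,-5],[0,0,-1],[0,0,0]],"grip":[0,0,0,0,0]}'
```

```text
[[ 0.4012 -0.0878  0.05  ]]
time_s: 16.95
tcp_pos: [0.502, -0.088, 0.0453]
ee_rot: [[1.0, -0.007, -0.001], [-0.007, -1.0, -0.0], [-0.001, 0.0, -1.0]]
wrist_force: [-0.9, 0.5, -2.2]
gripper_width: 0.176
```

```bash
python3 -m jog '{"rot":[[0,0,0],[0,0,0],[0,0,0],[0,0,0],[0,0,0],[0,0,0]],"delta_pos":[[0,0,-1],[0,0,0],[0,0,0],[0,0,0],[0,0,0],[0,0,0]],"grip":[0,65,65,65,65,65]}' && python3 -m jog '{"rot":[[0,0,0],[0,0,0],[0,0,0],[0,0,-3],[0,0,-3],[0,0,-4],[0,0,-4],[0,0,0],[0,0,0],[0,0,0]],"delta_pos":[[0,0,15],[0,0,35],[0,0,35],[3,33,0],[4,40,0],[4,40,0],[4,40,0],[0,0,-25],[0,0,-20],[0,0,0]],"grip":[65,65,65,65,65,65,65,65,65,65]}'  && python3 -m jog '{"rot":[[0,0,0],[0,0,0]],"delta_pos":[[0,0,0],[0,0,0]],"grip":[65,65]}'
python3 - <<'E'
from h import *
c=vision.capture("top");crop(c,200,380,190,290,4,"pics/g7.png")
f=c["frame"];hsv=cv2.cvtColor(f,cv2.COLOR_RGB2HSV)
for u,n in((222,"middle"),(338,"long")):
    w=np.zeros((400,640),np.uint8);w[190:290,u-26:u+26]=((hsv[...,1]>90)&(hsv[...,2]>60))[190:290,u-26:u+26]
    P=cv2.findNonZero(w)[:,0];print(n,box(cast(c,P,.014)))
    if n=="long":
        h=cv2.dilate(cv2.fillConvexPoly(np.zeros_like(w),cv2.convexHull(P),1),np.ones((15,3)))
        k=cv2.connectedComponentsWithStats(((f.max(2)<80)&(hsv[...,1]<105)).astype(np.uint8)*h)
        for i in range(1,k[0]):
            if k[2][i,4]>60: Q=np.argwhere(k[1]==i)[:,::-1];print("tool",box(cast(c,Q,.022)),len(Q),Q.min(0),Q.max(0))
E
```

```text
time_s: 17.45
tcp_pos: [0.5024, -0.0882, 0.0449]
ee_rot: [[1.0, -0.007, 0.001], [-0.007, -1.0, 0.0], [0.001, -0.0, -1.0]]
wrist_force: [-0.1, 0.3, -0.1]
gripper_width: 0.474
time_s: 18.28
tcp_pos: [0.5144, 0.0648, 0.0813]
ee_rot: [[0.969, -0.248, -0.007], [-0.248, -0.969, -0.002], [-0.007, 0.004, -1.0]]
wrist_force: [-1.9, -1.1, -0.2]
gripper_width: 0.647
time_s: 18.45
tcp_pos: [0.5179, 0.0647, 0.0855]
ee_rot: [[0.969, -0.249, 0.001], [-0.249, -0.969, 0.0], [0.001, -0.001, -1.0]]
wrist_force: [1.0, -0.2, 1.5]
gripper_width: 0.65
middle (array([502.5, 253.3], dtype=float32), np.float32(147.1), np.float32(66.4), np.float32(172.5))
long (array([502. , -88.3], dtype=float32), np.float32(198.3), np.float32(81.1), np.float32(179.2))
tool (array([501.2, -86.8], dtype=float32), np.float32(208.2), np.float32(16.9), np.float32(179.5)) 372 [334 206] [341 279]
```

View pics/g7.png

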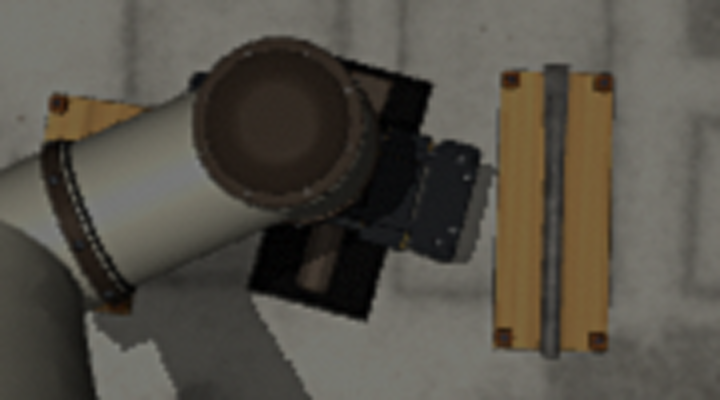

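The long chisel is on the long rest at (501,-87) against (502,-88). Now gripping the stout chisel again.

```bash
python3 -m jog '{"rot":[[0,0,0],[0,0,0],[0,0,0],[0,0,0],[0,0,0],[0,0,0]],"delta_pos":[[0,0,-20],[0,0,-18],[0,0,-11],[0,0,-4],[0,0,0],[0,0,0]],"grip":[65,65,65,65,65,65]}' && python3 -m jog '{"rot":[[0,0,0],[0,0,0],[0,0,0],[0,0,0],[0,0,0],[0,0,0],[0,0,0],[0,0,0]],"delta_pos":[[0,0,0],[0,0,0],[0,0,0],[0,0,0],[0,0,0],[0,0,0],[0,0,0],[0,0,0]],"grip":[0,0,0,0,0,0,0,0]}'  && python3 -m jog '{"rot":[[0,0,0],[0,0,0],[0,0,0],[0,0,0],[0,0,0],[0,0,0]],"delta_pos":[[0,0,10],[0,0,20],[0,0,25],[0,0,20],[0,0,0],[0,0,0]],"grip":[0,0,0,0,0,0]}'
```

```text
time_s: 19.0
tcp_pos: [0.5181, 0.0648, 0.0326]
ee_rot: [[0.968, -0.249, 0.002], [-0.249, -0.968, 0.001], [0.002, -0.001, -1.0]]
wrist_force: [-0.3, -0.5, -0.2]
gripper_width: 0.651
time_s: 19.67
tcp_pos: [0.5172, 0.0647, 0.0317]
ee_rot: [[0.969, -0.249, -0.0], [-0.249, -0.969, -0.0], [0.0, 0.0, -1.0]]
wrist_force: [0.3, -1.8, 2.4]
gripper_width: 0.291
time_s: 20.17
tcp_pos: [0.517, 0.065, 0.1068]
ee_rot: [[0.968, -0.25, 0.001], [-0.25, -0.968, 0.001], [0.001, -0.001, -1.0]]
wrist_force: [-0.7, -0.4, -5.4]
gripper_width: 0.29
```

```bash
python3 -m jog '{"rot":[[0,0,2],[0,0,2],[0,0,2],[0,0,1.5],[0,0,0],[0,0,0],[0,0,0],[0,0,0],[0,0,0],[0,0,0]],"delta_pos":[[-3,25,0],[-3,36,0],[-3,36,0],[-3,36,0],[-3,36,0],[-2,12,0],[0,0,-15],[0,0,-17],[0,0,0],[0,0,0]],"grip":[0,0,0,0,0,0,0,0,0,0]}'
python3 - <<'E'
from h import *
c=vision.capture("scene");crop(c,150,280,150,250,6,"pics/g8.png")
E
```

```text
time_s: 21.0
tcp_pos: [0.4985, 0.2443, 0.072]
ee_rot: [[0.993, -0.121, -0.005], [-0.121, -0.993, -0.004], [-0.005, 0.005, -1.0]]
wrist_force: [-0.1, 1.3, -4.3]
gripper_width: 0.293
```

View pics/g8.png

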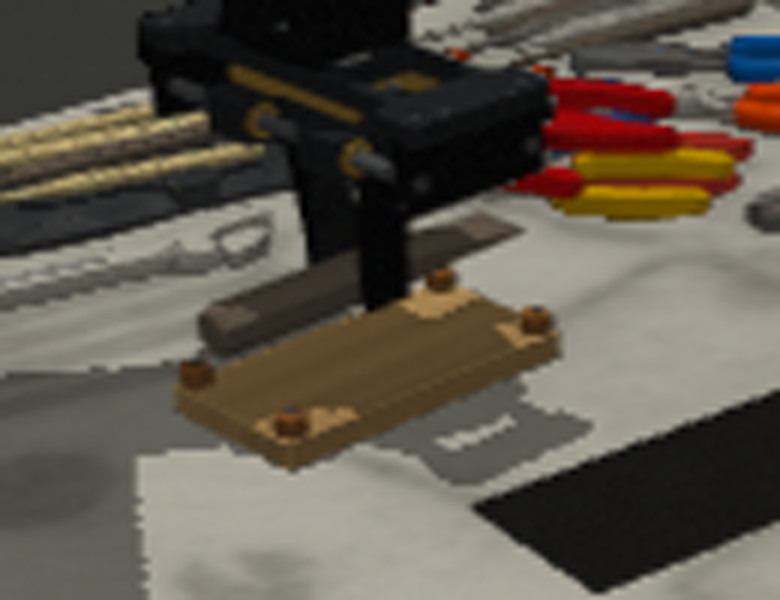

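```bash
python3 - <<'E'
from h import *
c=vision.capture("scene");print(cast(c,[(185.5,205.5),(235,189)],.053).round(4))
E
python3 -m jog '{"rot":[[0,0,0],[0,0,0],[0,0,0],[0,0,0],[0,0,0]],"delta_pos":[[0,0,-13],[0,0,-10],[0,0,-5],[0,0,0],[0,0,0]],"grip":[0,0,0,0,0]}'
```

```text
[[0.4273 0.2536 0.053 ]
 [0.5745 0.2215 0.053 ]]
time_s: 21.52
tcp_pos: [0.5003, 0.2457, 0.0465]
ee_rot: [[0.993, -0.121, -0.0], [-0.121, -0.993, -0.0], [-0.0, 0.0, -1.0]]
wrist_force: [0.2, 0.2, -3.7]
gripper_width: 0.287
```

Near end at x=427 with a half-length of 80 puts the centre near 500, within the error of picking the pixel. Lower the last bit, release and retreat.

```bash
python3 -m jog '{"rot":[[0,0,0],[0,0,0],[0,0,0],[0,0,0],[0,0,0],[0,0,0],[0,0,0],[0,0,0]],"delta_pos":[[0,0,-2],[0,0,0],[0,0,0],[0,0,0],[0,0,0],[0,0,0],[0,0,0],[0,0,0]],"grip":[0,0,65,65,65,65,65,65]}' && python3 -m jog '{"rot":[[0,0,0],[0,0,0],[0,0,0],[0,0,0],[0,0,0],[0,0,0],[0,0,0],[0,0,0],[0,0,0],[0,0,0]],"delta_pos":[[0,0,15],[0,0,35],[0,0,38],[0,0,38],[0,0,38],[-15,38,0],[-15,38,0],[-15,38,0],[-15,38,0],[-15,38,0]],"grip":[65,65,65,65,65,65,65,65,65,65]}' && python3 -m jog '{"rot":[[0,0,0],[0,0,0],[0,0,0],[0,0,0],[0,0,0],[0,0,0],[0,0,0]],"delta_pos":[[-15,38,0],[-15,38,0],[-15,38,0],[-15,38,0],[0,0,0],[0,0,0],[0,0,0]],"grip":[65,65,65,65,65,65,65]}'
python3 - <<'E'
from h import *
c=vision.capture("top");crop(c,190,440,130,290,3,"pics/g9.png")
s=vision.capture("scene");crop(s,150,450,150,300,2.6,"pics/g9s.png")
f=c["frame"];hsv=cv2.cvtColor(f,cv2.COLOR_RGB2HSV)
for u,n,z in((222,"middle",.027),(338,"long",.022),(404,"short",.021)):
    w=np.zeros((400,640),np.uint8);w[190:290,u-28:u+28]=((hsv[...,1]>90)&(hsv[...,2]>60))[190:290,u-28:u+28]
    P=cv2.findNonZero(w)[:,0];print(n,box(cast(c,P,.014)))
    h=cv2.dilate(cv2.fillConvexPoly(np.zeros_like(w),cv2.convexHull(P),1),np.ones((31,3)))
    k=cv2.connectedComponentsWithStats(((f.max(2)<75)&(hsv[...,1]<105)).astype(np.uint8)*h)
    i=1+np.argmax(k[2][1:,4]);Q=np.argwhere(k[1]==i)[:,::-1];print("  tool",box(cast(c,Q,z)),len(Q))
print(cast(c,[(284,152)],.043))
E
```

```text
time_s: 22.18
tcp_pos: [0.5004, 0.246, 0.0449]
ee_rot: [[0.993, -0.12, 0.001], [-0.12, -0.993, 0.001], [0.001, -0.001, -1.0]]
wrist_force: [0.3, -0.6, -0.6]
gripper_width: 0.616
time_s: 23.02
tcp_pos: [0.4242, 0.4373, 0.209]
ee_rot: [[0.993, -0.121, 0.0], [-0.121, -0.993, 0.001], [0.0, -0.001, -1.0]]
wrist_force: [0.5, -0.0, 0.3]
gripper_width: 0.654
time_s: 23.6
tcp_pos: [0.3649, 0.5875, 0.208]
ee_rot: [[0.993, -0.12, -0.0], [-0.12, -0.993, -0.001], [-0.0, 0.001, -1.0]]
wrist_force: [0.1, -0.8, 0.5]
gripper_width: 0.645
middle (array([500.6, 245.6], dtype=float32), np.float32(149.0), np.float32(80.9), np.float32(173.1))
  tool (array([501.9, 245. ], dtype=float32), np.float32(159.2), np.float32(35.1), np.float32(172.1)) 468
long (array([502. , -88.2], dtype=float32), np.float32(198.3), np.float32(80.8), np.float32(179.2))
  tool (array([501.2, -86.8], dtype=float32), np.float32(208.2), np.float32(16.9), np.float32(179.5)) 365
short (array([ 527.2, -277.5], dtype=float32), np.float32(99.2), np.float32(81.8), np.float32(167.6))
  tool (array([ 526.3, -278.6], dtype=float32), np.float32(137.1), np.float32(28.5), np.float32(160.6)) 199
[[0.75745511 0.07239582 0.043     ]]
```

View pics/g9.png

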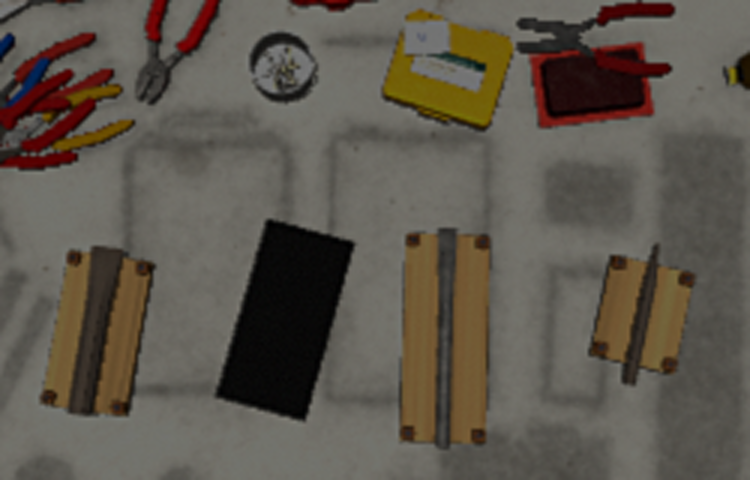

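View pics/g9s.png

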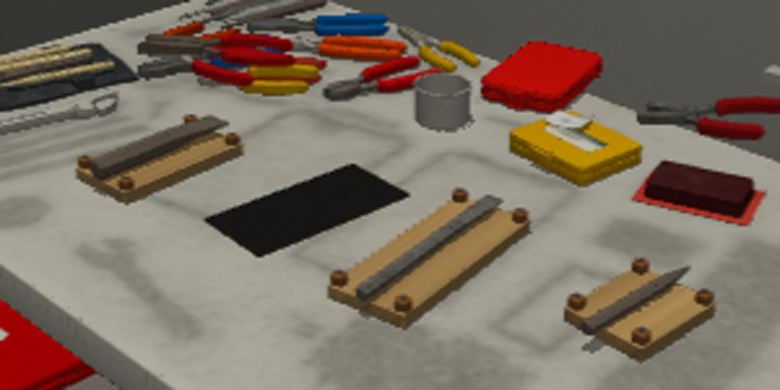

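All three tools lie flat and centred on their own rests, the tin and case are where they were, and the arm is clear. Handing in.

```bash
python3 -c "from station import finish_job;print(finish_job())"
```

```text
the job is handed in; nothing more can be done
None
```

All three tools are on their own rests, and I handed the job in at about 24 s of the 102 s allowed. The order was stout chisel to the mat, punch to the short rest, long chisel to the long rest, then stout chisel from the mat to the middle rest.

The last top view gave these offsets from the rest centres, with the tools lying flat in the scene view:

| Tool | Rest | Offset of centre | Angle off the board |
|---|---|---|---|
| Stout chisel | middle | about 1.5 mm | 1° |
| Long chisel | longest | about 1.5 mm | 0.3° |
| Punch | shortest | about 1–2 mm | 2.6° earlier, 7° at the end |

- **Punch angle:** the two readings disagree. The 7° box came out 28 mm wide for a 13 mm tool, so its mask took in some shadow, and I trust the earlier 2.6°. Both are under the 11.5° limit.
- **Long chisel in the gripper:** while it was held, a side-view reading put its centre about 4 mm further along the board. The top view after release did not show that.
- **Bystanders:** the tin and the case look unmoved in the pictures. I did not measure either of them again.

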